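Open the clamshell column heater

ROBOT

A 6-joint arm with a two-finger parallel gripper is mounted at the origin on the work surface. World frame = base frame: x ahead of the robot, y to its left, z up, the work surface at z = 0. Lengths are in mm, angles in rad, forces in N, time in s.
With the tool pointing down it reaches from about 275 to 1000 mm from the base axis. Payload 8.4 kg.
Tool frame: the origin (TCP) lies between the finger pads; the fingertips stand r.finger_overhang ahead of it and the grasp point (between the pads) is the TCP (r.finger_overhang is the distance from the TCP to the fingertips, in mm); z points along the fingers, y is the line along which they close (so a half turn about z gives the same grasp; the last joint's range is limited). The gripper opens to 85 mm and grips with 20 to 120 N. Pads are 22 mm wide; open, the fingers measure 114 mm over their backs; the gripper's body (76 mm by 85 mm) begins 54 mm behind the grasp point. The pads swing forward as they close: fully open they stand 13 mm farther back than shut.
Start: joints at [1.325, 0.353, 1.633, -0, 1.155, -0.002], TCP at [150.868, 606.52, 250.281] pointing down, gripper open.
Joint ranges: [-2.63, 2.63], [-0.92, 2.1], [0.06, 2.66], [-1.3, 4.44], [0, 2.69], [-3.02, 3.02]. Speed limits (rad/s): [2.22, 2.22, 2.79, 3.14, 3.14, 3.14].

INTERFACE

Orientations are given as [roll, pitch, yaw] about the fixed x, y, z axes, in that order (R = Rz(yaw) Ry(pitch) Rx(roll)).
In Python, from rig import r, cams, sign_off gives the robot as it stands.
- The arm moves only by the shell command python3 -m crank 'ROWS' [FORCE]. ROWS is JSON, a list of rows, each a list of 7 numbers: the shift along the tool's x, y, z in m, then the turn, a rotation vector about the tool's x, y, z in rad, then the closure, from 0 (fully open) to 1 (shut). In form: [[dx, dy, dz, ax, ay, az, gripper], ...]. A call has 1 to 5 rows; each row is the pose to reach, as a shift and turn from the pose commanded when the call began, along the tool's axes at that moment; what a row does not reach only later rows make up. A row lasts 1/10 s, in which the tool goes at most 50 mm and 8.59 degrees, less where a joint would pass 70% of its speed; a pose out of reach is approached as far as the arm can. A call with a gripper value outside its range is refused whole. The fingers move at their own pace and stop on an object; FORCE is the grip in N (left out, the last holds). Time passes only in rows, so rows that repeat a pose let the fingers close. It gives the time, the measured TCP pose, the force, the opening and the grip force at its end, in the units of the state.
- r.sense(): the state, without advancing time (a new reading comes with each control period).
- cams.grab_frame(name): name is "scene" or "top" or "wrist"; returns a dict with "image" (400x640x3 uint8, red, green, blue), "fx", "fy", "cx", "cy" (pixels), "position" and "orientation" of the camera in the world. Camera axes: x right, y down, z forward; pixel columns grow to the right and rows downward; lengths in mm; the calibration is good to about 2 mm. The wrist camera is an equidistant fisheye: a pixel r from the principal point sees the ray r / f radians off the axis. A picture is of the moment at which its call begins. There is no depth.
- sign_off(): hands the job in; it is judged then, once.
The state is a dict: "clock": time; "qpos": joint angles; "qvel": joint speeds; "joint_efforts": joint torques, N m; "eef_pos": TCP position; "tcp_rot": TCP orientation; "contact_force": force on the tool from outside, world axes, zero at the start; "wrist_torque": the same for the moment, N m; "opening": opening from 0.0 (shut) to 1.0 (fully open); "grasp_force": force on a finger pad.
Only numpy, scipy, OpenCV 4.12 (cv2) and the standard library are available. Lean on these libraries where they do the work, as an engineer would, in place of code of your own. Each camera call takes 0.05 s, during which the arm holds its last target. There are 200 camera calls.

TASK

The column heater's clamshell lid is latched shut. Press the oblong release button on its front deck all the way down so that the lid springs open to its stop, then let the button come back up and leave the lid standing open. Do not press the round start button beside it.

Things in the scene. Friction and masses are not known exactly. Their poses are not given: they have to be found in the camera images.
- release_top (a point): Centre of the top of the release button: oblong black key 58 x 26 mm on the front deck (robot's side) of the white heater, left or right half. z up, y along the key's long side and the lid hinge, x towards the lid, whose front edge is 37 mm away. At rest 69 mm above the bench, 12 mm proud of its grey housing. Sprung: sinks 8 mm straight down, 2 N rising to 6 N; unlatches about 5 mm down.
- start_top (a point): Centre of the top of the round start button, not to be pressed: black key 26 mm in diameter in a round grey housing 42 mm in diameter, on the same deck 120 mm from the release button along the heater's front edge; top 69 mm above the bench, sinks 8 mm.
- lid (a joint): Angle of the clamshell lid (rad): 0 latched shut, 1.75 open at its stop. White, 150 mm deep, 240 mm wide, 22 mm thick, its top 73 mm above the bench when shut, hinged on its edge far from the buttons. Unlatched, its spring swings the front edge up and away from the deck in about 1 s and holds it open; latched, it cannot be lifted.

How it is judged:
By the outcome, as a careful person would: the job done as asked, in the order asked, and still so for the second after the job is handed in, with the robot touching nothing.
It also fails if it takes over 32 s, if anything falls off the work surface, if the arm or the gripper's body presses on something with over 40 N, if the wrist force passes 120 N, or if a joint passes its speed limit or range.

## Working session

There is one attempt and no reset: what is moved stays moved. The work goes in short steps, Python scripts to look and compute and a shell command to move; the robot and the scene stay as the last step left them, time stands still between calls to the robot, and variables do not carry over. Pictures are saved under pics/ and viewed, at most 10 in all, crops included, and the job is handed in when it is done.

```bash
mkdir -p pics; python3 - <<'E'
from rig import r,cams
import cv2
s=r.sense();print(s['clock'],s['eef_pos'],s['tcp_rot'],r.finger_overhang,s['opening'])
for n in("top","scene"):
    f=cams.grab_frame(n);cv2.imwrite(f'pics/{n}0.png',f['image'][:,:,::-1]);print(n,[f[k] for k in("fx","fy","cx","cy","position","orientation")])
E
```

```text
0.0 [150.76574454 606.08676236 249.57785381] [-3.14023681e+00  8.81739790e-06  2.89779492e+00] 19.0 0.9984930848384687
top [473.02575038038356, 473.02575038038356, 321.3567197255693, 196.62522390862725, array([515.44593656,  33.11425155, 774.0581692 ]), array([-2.96555857, -0.02042683, -1.57395494])]
scene [512.751169283912, 512.751169283912, 318.5938008564404, 202.57388912095666, array([888.24418654, 508.91613378, 736.04306893]), array([-2.46367221, -0.01157167,  2.65420601])]
```

View pics/top0.png

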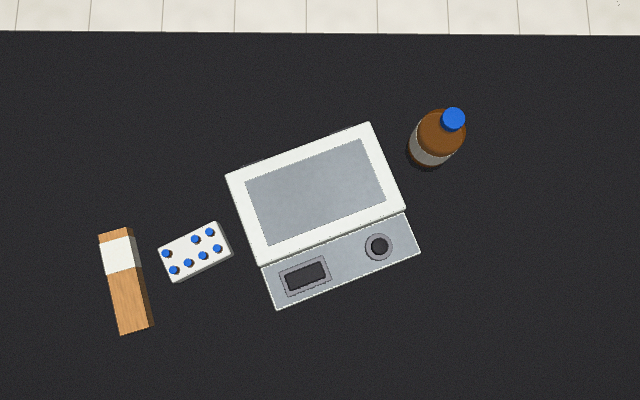

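View pics/scene0.png

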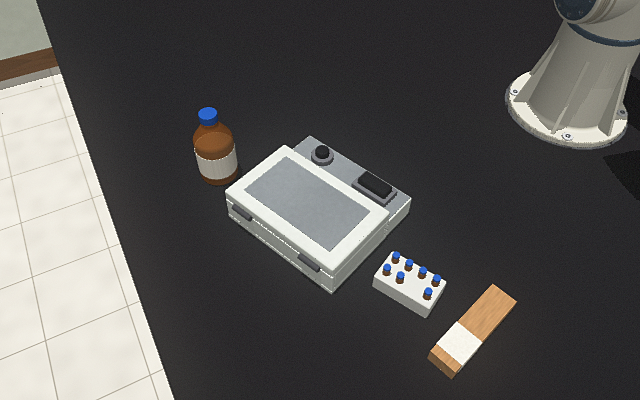

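Top view: the release key is at about (305,276) and the start button at (379,246). The lid's hinge is on the far side. The scene view agrees: release key at (376,186), start at (322,153), nothing near the buttons.

```bash
cat > h.py <<'E'
import numpy as np,cv2
from scipy.spatial.transform import Rotation as R
def ray(f,uv,z):
    d=R.from_euler('xyz',f['orientation']).apply([(uv[0]-f['cx'])/f['fx'],(uv[1]-f['cy'])/f['fy'],1])
    p=np.array(f['position']);return p+d*(z-p[2])/d[2]
def blob(f,seed,half,th):
    g=cv2.cvtColor(f['image'],cv2.COLOR_RGB2GRAY);u,v=seed
    m=np.zeros_like(g);m[v-half:v+half,u-half:u+half]=(g[v-half:v+half,u-half:u+half]<th)*255
    c=[c for c in cv2.findContours(m,0,1)[0] if cv2.pointPolygonTest(c,seed,False)>=0][0]
    return c
E
python3 - <<'E'
from h import *
from rig import r,cams
for n,a,b in(("top",(305,276),(379,246)),("scene",(376,186),(322,153))):
    f=cams.grab_frame(n)
    P=[]
    for s,h in((a,32),(b,16)):
        for th in(60,75):
            try:c=blob(f,s,h,th)
            except Exception as e: print(e);continue
            rc=cv2.minAreaRect(np.array([ray(f,p[0],69)[:2] for p in c],np.float32));print(n,s,th,rc)
        P.append(np.array(rc[0]))
    d=P[0]-P[1];print('dist',np.linalg.norm(d),'y-axis yaw',np.arctan2(d[1],d[0]))
f=cams.grab_frame('wrist');s=r.sense();T=R.from_euler('xyz',s['tcp_rot'])
print('cam in tool',T.inv().apply(f['position']-s['eef_pos']),T.as_matrix())
E
```

```text
top (305, 276) 60 ((522.5469970703125, 43.528507232666016), (25.697477340698242, 56.9986686706543), 21.329729080200195)
top (305, 276) 75 ((522.6359252929688, 43.334381103515625), (25.721881866455078, 57.77790069580078), 21.329755783081055)
top (379, 246) 60 ((566.1755981445312, -67.375), (24.072715759277344, 23.780651092529297), 89.88380432128906)
top (379, 246) 75 ((566.175537109375, -67.39400482177734), (24.11070442199707, 23.780651092529297), 89.88380432128906)
dist 118.98097850809583 y-axis yaw 1.9454363927477476
scene (376, 186) 60 ((509.0362548828125, 31.343868255615234), (103.08189392089844, 114.45108795166016), 62.720706939697266)
scene (376, 186) 75 ((509.03692626953125, 31.345211029052734), (103.08490753173828, 114.45108795166016), 62.720706939697266)
scene (322, 153) 60 ((569.1871337890625, -64.70448303222656), (33.323570251464844, 25.06623649597168), 71.56775665283203)
scene (322, 153) 75 ((557.3536376953125, -70.70181274414062), (53.99140930175781, 42.85340881347656), 62.76444625854492)
dist 112.90748276340639 y-axis yaw 2.012999639644092
cam in tool [  82.0700678     0.62230522 -123.36449069] [[-9.70429461e-01  2.41384827e-01 -1.62912420e-04]
 [ 2.41384881e-01  9.70429265e-01 -6.16408434e-04]
 [ 9.30333733e-06 -6.37505500e-04 -9.99999797e-01]]
```

```bash
cat > plan.py <<'E'
from h import *
from rig import r
def plan(z,off=-3):
    s=r.sense();T=R.from_euler('xyz',s['tcp_rot']);x=np.array([np.cos(.374),np.sin(.374),0])
    t=np.array([522.6,43.4,z])+off*x
    G=R.from_matrix(np.c_[-x,np.cross([0,0,-1],-x),[0,0,-1]])
    print(s['clock'],'shift m',(T.inv().apply(t-s['eef_pos'])/1000).round(4),'turn',(T.inv()*G).as_rotvec().round(4),'F',s['contact_force'].round(1),s['opening'],'pos',s['eef_pos'].round(1))
E
python3 -c "
from plan import *
plan(250);plan(125)"
```

```text
0.25 shift m [-4.942e-01 -4.583e-01  2.000e-04] turn [-6.000e-04 -2.000e-04 -6.178e-01] F [ 0.   0.2 -0. ] 1.0031824762146881 pos [150.8 606.3 250. ]
0.25 shift m [-0.4942 -0.4582  0.1252] turn [-6.000e-04 -2.000e-04 -6.178e-01] F [ 0.   0.2 -0. ] 1.0031824762146881 pos [150.8 606.3 250. ]
```

```bash
python3 -m crank '[[-0.033,-0.031,0,0,0,0,0.3],[-0.066,-0.061,0,0,0,0,0.6],[-0.1,-0.092,0,0,0,0,1],[-0.133,-0.123,0,0,0,0,1],[-0.165,-0.153,0,0,0,0,1]]' 20
python3 -m crank '[[-0.033,-0.031,0,0,0,0,1],[-0.066,-0.061,0,0,0,0,1],[-0.1,-0.092,0,0,0,0,1],[-0.133,-0.123,0,0,0,0,1],[-0.165,-0.153,0,0,0,0,1]]'
python3 -m crank '[[-0.033,-0.031,0,0,0,0,1],[-0.066,-0.061,0,0,0,0,1],[-0.1,-0.092,0,0,0,0,1],[-0.133,-0.123,0,0,0,0,1],[-0.165,-0.153,0,0,0,0,1]]'
python3 -m crank '[[0,0,0,0,0,-0.124,1],[0,0,0,0,0,-0.248,1],[0,0,0,0,0,-0.372,1],[0,0,0,0,0,-0.496,1],[0,0,0,0,0,-0.618,1]]'
python3 -c "
from plan import *
plan(125)"
```

```text
clock: 0.75
eef_pos: [274.7, 416.5, 250.3]
tcp_rot: [3.142, 0.0, 2.898]
contact_force: [0.7, -0.1, 0.4]
opening: 0.145
grasp_force: 0.0
clock: 1.25
eef_pos: [398.0, 228.2, 250.5]
tcp_rot: [3.141, 0.0, 2.898]
contact_force: [1.5, 0.2, -0.6]
opening: 0.003
grasp_force: 0.0
clock: 1.75
eef_pos: [521.3, 39.7, 250.4]
tcp_rot: [3.141, 0.0, 2.897]
contact_force: [0.2, 0.2, 0.2]
opening: 0.0
grasp_force: 0.0
clock: 2.25
eef_pos: [520.4, 41.5, 250.2]
tcp_rot: [3.142, -0.0, -2.762]
contact_force: [0.2, -0.7, 0.4]
opening: -0.005
grasp_force: 0.0
2.25 shift m [0.0002 0.0009 0.1252] turn [ 0.0001 -0.0002  0.0051] F [ 0.2 -0.7  0.4] -0.004580968218735241 pos [520.4  41.5 250.2]
```

```bash
python3 -m crank '[[0,0.001,0.03,0,0,0,1],[0,0.001,0.06,0,0,0,1],[0,0.001,0.09,0,0,0,1],[0,0.001,0.12,0,0,0,1],[0,0.001,0.14,0,0,0,1]]'
python3 - <<'E'
from plan import *
from rig import cams
plan(88)
a=cams.grab_frame('scene')['image'][60:300,200:560,::-1];b=cams.grab_frame('wrist')['image'][:,:,::-1]
a=cv2.resize(a,(400,267));b=cv2.resize(b,(400,250))
c=np.zeros((267,800,3),np.uint8);c[:,:400]=a;c[:250,400:]=b;cv2.imwrite('pics/c1.png',c)
E
```

```text
clock: 2.75
eef_pos: [519.1, 42.5, 108.4]
tcp_rot: [3.141, -0.002, -2.767]
contact_force: [-1.4, 0.3, -0.5]
opening: -0.003
grasp_force: 0.0
2.75 shift m [-0.0006 -0.0004  0.0204] turn [ 0.0005 -0.0018  0.0003] F [-1.4  0.3 -0.5] -0.0032711392444011588 pos [519.1  42.5 108.4]
```

View pics/c1.png

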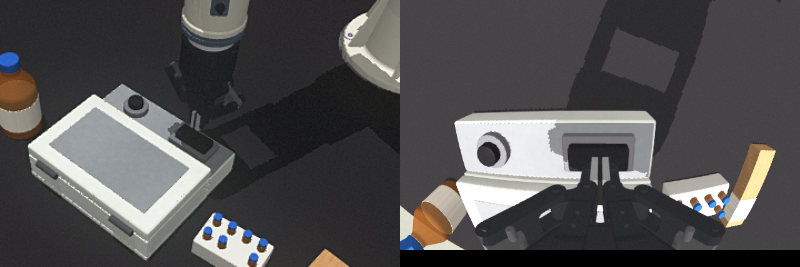

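The closed fingertips stand right over the middle of the release key (wrist crop: about (600,155)). The start button, at (490,153), is clear.

```bash
python3 -m crank '[[0,0,0.007,0,0,0,1],[0,0,0.014,0,0,0,1],[0,0,0.019,0,0,0,1],[0,0,0.021,0,0,0,1],[0,0,0.023,0,0,0,1]]'
python3 -m crank '[[0,0,0.001,0,0,0,1],[0,0,0.002,0,0,0,1]]'
```

```text
clock: 3.35
eef_pos: [520.3, 42.6, 87.5]
tcp_rot: [-3.141, 0.0, -2.767]
contact_force: [-1.8, 0.3, 4.9]
opening: 0.002
grasp_force: 2.5
clock: 3.55
eef_pos: [520.2, 42.5, 85.7]
tcp_rot: [-3.141, 0.0, -2.767]
contact_force: [-1.8, 0.0, 5.6]
opening: -0.0
grasp_force: 3.0
```

```bash
python3 -m crank '[[0,0,0.001,0,0,0,1],[0,0,0.002,0,0,0,1],[0,0,0.003,0,0,0,1]]'
python3 -m crank '[[0,0,0.001,0,0,0,1],[0,0,0.002,0,0,0,1],[0,0,0.002,0,0,0,1]]'
```

```text
clock: 3.85
eef_pos: [520.3, 42.6, 82.6]
tcp_rot: [-3.141, 0.001, -2.767]
contact_force: [0.3, 0.6, 0.4]
opening: 0.005
grasp_force: 0.5
clock: 4.15
eef_pos: [520.3, 42.5, 80.5]
tcp_rot: [-3.141, 0.001, -2.767]
contact_force: [-0.6, 0.5, 5.1]
opening: -0.0
grasp_force: 2.8
```

```bash
python3 -m crank '[[0,0,0.001,0,0,0,1],[0,0,0.001,0,0,0,1]]'
python3 - <<'E'
from rig import cams
import cv2
cv2.imwrite('pics/c2.png',cams.grab_frame('scene')['image'][0:300,100:560,::-1])
E
```

```text
clock: 4.35
eef_pos: [520.4, 42.6, 80.0]
tcp_rot: [-3.141, 0.001, -2.767]
contact_force: [-2.8, -0.0, 12.0]
opening: -0.003
grasp_force: 5.6
```

View pics/c2.png

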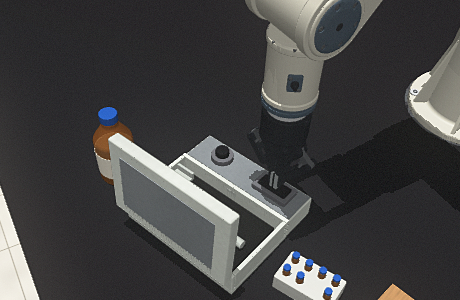

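The lid has sprung open, with its panel at about (175,210), and the fingers are still on the key at (275,183). The force is rising at the bottom stop, so I'll push 1 mm more to confirm before lifting off.

```bash
python3 -m crank '[[0,0,0.001,0,0,0,1],[0,0,0.001,0,0,0,1],[0,0,0.001,0,0,0,1]]'
python3 -m crank '[[0,0,-0.003,0,0,0,1],[0,0,-0.01,0,0,0,1],[0,0,-0.025,0,0,0,1],[0,0,-0.045,0,0,0,1],[0,0,-0.07,0,0,0,1]]'
python3 -m crank '[[0.03,0,-0.02,0,0,0,1],[0.06,0,-0.04,0,0,0,1],[0.09,0,-0.06,0,0,0,1],[0.09,0,-0.06,0,0,0,1],[0.09,0,-0.06,0,0,0,1]]'
python3 -m crank '[[0,0,0,0,0,0,1],[0,0,0,0,0,0,1],[0,0,0,0,0,0,1],[0,0,0,0,0,0,1],[0,0,0,0,0,0,1]]'
python3 - <<'E'
from rig import cams
import cv2
cv2.imwrite('pics/c3.png',cams.grab_frame('scene')['image'][0:300,100:560,::-1])
E
```

```text
clock: 4.7
eef_pos: [520.4, 42.6, 79.8]
tcp_rot: [-3.141, 0.001, -2.767]
contact_force: [-6.2, 0.3, 22.3]
opening: -0.006
grasp_force: 11.6
clock: 5.2
eef_pos: [519.3, 42.5, 148.3]
tcp_rot: [3.141, -0.002, -2.767]
contact_force: [0.8, -0.1, -0.2]
opening: -0.003
grasp_force: 0.0
clock: 5.7
eef_pos: [436.6, 9.5, 208.9]
tcp_rot: [-3.141, 0.002, -2.768]
contact_force: [0.0, 0.5, -0.2]
opening: -0.002
grasp_force: 0.0
clock: 6.2
eef_pos: [436.3, 9.7, 207.9]
tcp_rot: [3.141, -0.001, -2.767]
contact_force: [0.5, 0.1, -0.4]
opening: -0.002
grasp_force: 0.0
```

View pics/c3.png

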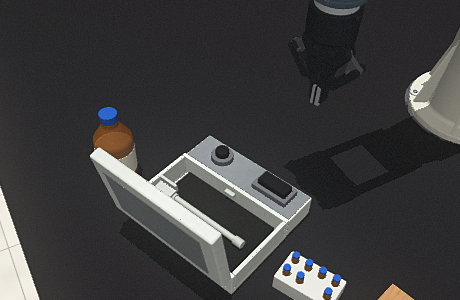

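The lid stands fully open (top edge about (160,200)), the release key is back up at (273,186), the start button is untouched, and the arm is clear.

```bash
python3 -c "
from rig import sign_off
print(sign_off())"
```

```text
the job is handed in; nothing more can be done
None
```

The release button was pressed to its bottom stop and let back up, the lid stands open, the start button was not touched, and the job was handed in about 6 s in, with the arm clear.

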